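# Load the viewing station and hold its cover open

### The arm

A 6-joint arm with a two-finger parallel gripper is mounted at the origin on a cart in front of the work surface, level with it; the furniture and walls round the work are solid. World frame = base frame: x ahead of the robot, y to its left, z up, the work surface at z = 0. Lengths are in m, angles in rad, forces in N, time in s.
With the tool pointing down it reaches from about 0.4 to 0.825 m from the base axis. Payload 7 kg.
Tool frame: the origin (TCP) lies between the finger pads; the fingertips stand 22 mm ahead of it and the grasp point (between the pads) lies 3 mm ahead of it; z points along the fingers, y is the direction in which the jaws open and shut (so a half turn about z gives the same grasp; the last joint's range is limited). The gripper opens to 88 mm and grips with 3 to 60 N. Pads are 19 mm wide; open, the fingers measure 130 mm over their backs; the gripper's body (78 mm by 193 mm) begins 47 mm behind the grasp point.
Start: joints at [1.517, 0.359, 0.012, 0, -1.224, -0.288], TCP at [0.226, 0.636, 0.249] pointing down, gripper open.
Joint ranges: [-3.07, 3.07], [-1.43, 2.12], [-1.02, 1.25], [-3.03, 1.67], [-3.05, -0], [-3.03, 3.03]. Speed limits (rad/s): [2.39, 2.39, 3.01, 3.14, 3.14, 3.14].

### API

Orientations are given as [roll, pitch, yaw] about the fixed x, y, z axes, in that order (R = Rz(yaw) Ry(pitch) Rx(roll)).
In Python, from station import * gives the robot as it stands. The module is installed in compiled form; this text tells all that it offers.
- The arm moves only by the tool move_arm, never from a script. Its argument "rows" is a list of rows, each an object with "delta_rot": the turn, a rotation vector about the world's x, y, z in degrees, a list of three; "delta_pos": the shift along the world's x, y, z in cm, a list of three; "hand": the finger opening in cm, from 0 to 8.76. A call has exactly 10 rows; each row shifts and turns the commanded pose from where the row before left it; what a row does not reach is not made up. A row lasts 1/10 s, in which the tool goes at most 50 mm and 8.59 degrees, less where a joint would pass 70% of its speed; a pose out of reach is approached as far as the arm can. A call is refused whole if a number of a shift passes 5 or a number of a turn 8.59, either way. A call with a gripper value outside its range is refused whole. The fingers move at their own pace and stop on an object; "force" is the grip in N (left out, the last holds). Time passes only in rows, so rows that do not move let the fingers close, or fill a call up. It gives the time, the measured TCP pose, the force and the opening at its end, in the units of the state.
- get_state(): the state, without advancing time (a new reading comes with each control period).
- grab_frame(name): name is "side" or "top"; returns the picture (420x560x3 uint8, blue, green, red); there is no depth.
- camera_info(name): a dict with "camera_matrix" (3x3 intrinsics, pixels), "world_from_camera" (4x4, takes a point from camera to world coordinates). Camera axes: x right, y down, z forward; pixel columns grow to the right and rows downward; lengths in m; the calibration is good to about 2 mm. A picture is of the moment at which its call begins. camera_info takes no time and is no camera call.
- job_done(): hands the job in, once; it reports no verdict.
The state is a dict: "t": time; "q": joint angles; "qd": joint speeds; "joint_efforts": joint torques, N m; "eef_pos": TCP position; "ee_rot": TCP orientation; "force": force on the tool from outside, world axes, zero at the start; "moment": the same for the moment, N m; "width": finger opening in m.
Only numpy, scipy, OpenCV 4.12 (cv2) and the standard library are available. Lean on these libraries where they do the work, as an engineer would, in place of code of your own. Each camera call takes 0.05 s, during which the arm holds its last target.

### The job

Slide the tray with its well plate fully home into the side opening of the white viewing station (it has a blue fin to hold it by). Then try the amber cover with an upward pull, leaving the red catch alone; if the cover proves caught, slide the red catch over to its other end, otherwise go on. Raise the cover (its steel bar is the handle) to about 50 degrees and finish while still holding it up there, with the tray still home and the bottle, timer and marker left where they are.

Things in the scene. Friction and masses are not known exactly. Their poses are not given: they have to be found in the camera images.
- station: White plate viewing station, fixed, 209 x 170 mm on plan, 70 mm high without its cover. Origin: on the worktop, mid tray lane. x points from the catch deck (front, towards the robot) to the hinge at the back, y along the lane away from its mouth, z up. The front block, x -115 to -75 mm, has the deck as its top, at z = 70 mm. The lane under the cover ends at a stop wall at y = 72 mm.
- lane_mouth (a point): Middle of the lane's mouth, on the worktop in the side face at the station's y = -85 mm. The lane has no floor (the tray slides on the worktop) and is 106 mm wide, centred on the station's x = 0; the mouth flares to about 114 mm.
- tray: Loose aluminium tray, 100 (x) x 140 (y) mm, rim 12 mm, about 0.2 kg. Origin: middle of its underside. At its -y end stands a blue fin, 10 mm thick in x, y from -70 to -128 mm, 50 mm high: pinch it across x at y about -110 mm, 30 mm above the worktop. Fully home, the tray's origin is 2 mm past the station's along its y, axes parallel, and the fin stands out of the mouth by 43 mm.
- plate: Six-well plate with lid, 86 x 128 x 21 mm, lying loose in the tray inside the rim. Origin: middle of its underside, 4 mm above the tray's.
- cover (a joint): Cover angle, rad: 0 shut, grows as the front edge rises, stop at 1.15. The cover (0.32 kg, black frame, amber window) hinges at the back and falls shut by itself from any angle. A hook out of sight may or may not hold it: a caught cover comes up only about 0.03 rad (4 mm at the bar) and then stops hard; a free one comes up with about 2 N.
- cover_hinge (a point): Point on the cover's hinge axis: station frame (90, 0, 72) mm.
- cover_bar (a point): Middle of the cover's handle, a straight round steel bar 10 mm thick along the station's y, 96 mm long between two posts. Shut, it is at (-57, 0, 112) mm in the station frame, 32 mm clear above the cover; it moves with the cover. Pinched across x by a gripper that points down, the bar turns between the pads as the cover rises.
- catch (a joint): Travel of the red catch, m: 0 at the start, grows towards the station's +y, other end at 0.028. It rubs with about 1.5 N and stays where it is put. Sliding it beyond 0.024 with the cover shut frees a caught cover, and the cover stays free when the catch is let go.
- catch_tab (a point): Middle of the red upright tab of the catch, on the deck at the front: 16 mm (x) x 10 mm (y) x 24 mm high, this point 13 mm above the deck; at the start at (-97, -52, 83) mm in the station frame. Pinch it across y with the fingertips 2 to 10 mm above the deck, or push it.
- bottle: Bottle with a red cap, 62 mm across and 126 mm tall, a bystander. Origin: middle of its foot.
- timer: White bench timer, 74 x 62 x 19 mm, a bystander. Origin: middle of its underside.
- red_marker: White marker with a red cap, 139 mm long (along y), 12 mm thick, lying, a bystander. Origin: middle of its underside.
Mind the look-alikes: they are no part of the job. There is more than one size of the tray; the one meant has the size given above.

How it is judged:
On the way, in this order (a step that is already met when the one before it is completed fails the run):
1. the tray, with its plate, is fully home in the station, the cover shut and the catch not yet touched (y of tray in the frame of station between -0.006 and 0.012 m and x of tray in the frame of station between -0.008 and 0.008 m and angle between the y axis of tray and the y axis of station, either way round below 0.08 rad and height (world z) of tray below 0.006 m and horizontal distance between plate and tray below 0.008 m and z of plate in the frame of tray below 0.009 m and value of joint cover below 0.01 rad and value of joint catch below 0.004 m), for 0.2 s.
2. the cover is tried: pulled up by 0.016 rad or more with the catch still at its first end (value of joint cover above 0.016 rad and value of joint catch below 0.004 m), for 0.1 s.
3. the cover is up by more than 0.7 rad (value of joint cover above 0.7 rad), for 0.1 s.
At the end, for the whole second after the job is handed in: The cover is held still by the fingers (more than 0.4 N) at more than 0.7 rad (40 degrees); the tray is home (its origin within -6 and +12 mm of the station's along the lane, 8 mm across it, axes within 0.08 rad, flat on the worktop) and the plate lies in it (within 8 mm) (y of tray in the frame of station between -0.006 and 0.012 m and x of tray in the frame of station between -0.008 and 0.008 m and angle between the y axis of tray and the y axis of station, either way round below 0.08 rad and height (world z) of tray below 0.006 m and horizontal distance between plate and tray below 0.008 m and z of plate in the frame of tray below 0.009 m and value of joint cover above 0.7 rad and velocity of joint cover between -0.1 and 0.1 rad/s and contact force between the fingers and station above 0.4 N); the arm keeps its last pose, push and grip.
It fails at once if a bystander (bottle, timer, marker) is moved by more than 20 mm (distance of any of bottle, timer, red_marker from where it was at the start of the episode above 0.02 m).
It fails at once if the plate comes out of the tray (horizontal distance between plate and tray above 0.02 m or z of plate in the frame of tray above 0.02 m).
It also fails if it takes over 72 s, if anything falls off the work surface, if the arm or the gripper's body presses on something with over 40 N, if the wrist force passes 120 N, or if a joint passes its speed limit or range.

## Working session

There is one attempt and no reset: what is moved stays moved. The work goes in short steps, Python scripts to look and compute and a tool call to move; the robot and the scene stay as the last step left them, time stands still between calls to the robot, and variables do not carry over. Pictures are saved under pics/ and viewed, and the job is handed in when it is done.

Besides the shell and the picture viewer there is one more tool, called after ">>>" by a JSON object that holds its "api" and its "payload". move_arm: Moves the arm, as the interface text tells. Its arguments: {"type":"object","properties":{"rows":{"type":"array"},"force":{"type":"number"}},"required":["rows"]}

```bash
mkdir -p pics
python3 - <<'E'
from station import *
import cv2
print(get_state())
for n in("side","top"):
    cv2.imwrite(f"pics/{n}0.png",grab_frame(n)); c=camera_info(n); print(n,c)
E
```

```text
{'t': 0.0, 'q': array([ 1.51710920e+00,  3.59377869e-01,  1.10828344e-02, -3.54737495e-04,
       -1.22408548e+00, -2.88089239e-01]), 'qd': array([ 0.00078832,  0.00014058,  0.00059754,  0.00154814, -0.00079357,
       -0.00164428]), 'joint_efforts': array([ 1.22572428e-04, -5.82719564e+01,  2.93043441e+01,  6.99671432e+00,
        6.76073789e-03, -1.74824168e-04]), 'eef_pos': array([0.22611072, 0.63553648, 0.24763809]), 'ee_rot': array([ 3.13997899e+00, -1.30410890e-04, -3.41897063e-01]), 'force': array([0.0768957 , 0.15827401, 0.68915512]), 'moment': array([-0.01232556, -0.0361508 , -0.00020696]), 'width': 0.08787884196212835}
side {'camera_matrix': array([[435.67715739,   0.        , 282.68744647],
       [  0.        , 435.67715739, 214.29095156],
       [  0.        ,   0.        ,   1.        ]]), 'world_from_camera': array([[ 0.33780868, -0.61026566,  0.71656202, -0.30165527],
       [-0.94117636, -0.22590037,  0.25130875, -0.25922208],
       [ 0.00850652, -0.75930551, -0.65067871,  0.85265069],
       [ 0.        ,  0.        ,  0.        ,  1.        ]])}
top {'camera_matrix': array([[536.13237225,   0.        , 278.87926905],
       [  0.        , 536.13237225, 210.1041561 ],
       [  0.        ,   0.        ,   1.        ]]), 'world_from_camera': array([[-2.91206535e-02, -9.79129832e-01,  2.01138659e-01,
         2.89532435e-01],
       [-9.99574957e-01,  2.82479708e-02, -7.20818700e-03,
         2.32437660e-02],
       [ 1.37599195e-03, -2.01263074e-01, -9.79536259e-01,
         1.50449575e+00],
       [ 0.00000000e+00,  0.00000000e+00,  0.00000000e+00,
         1.00000000e+00]])}
```

View pics/side0.png

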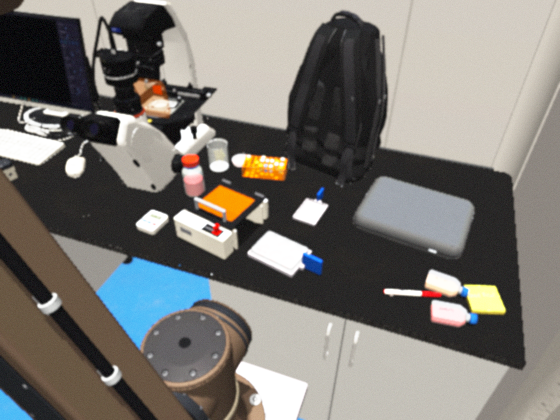

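View pics/top0.png

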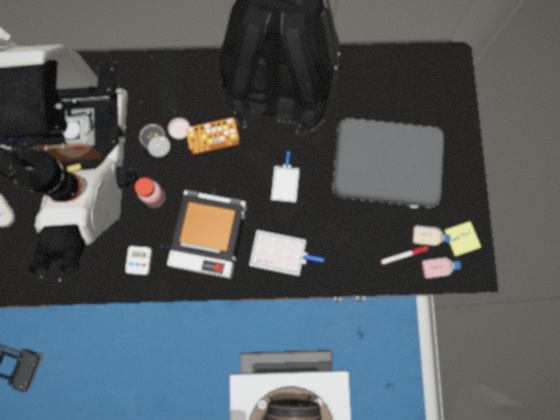

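Run:
```python
import cv2
t=cv2.imread("pics/top0.png"); s=cv2.imread("pics/side0.png")
c=t[180:290,150:340]; cv2.imwrite("pics/topc.png",cv2.resize(c,None,fx=4.2,fy=4.2,interpolation=cv2.INTER_CUBIC))
c=s[170:285,165:335]; cv2.imwrite("pics/sidec.png",cv2.resize(c,None,fx=4.7,fy=4.7,interpolation=cv2.INTER_CUBIC))
```

```text
(no output)
```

View pics/topc.png

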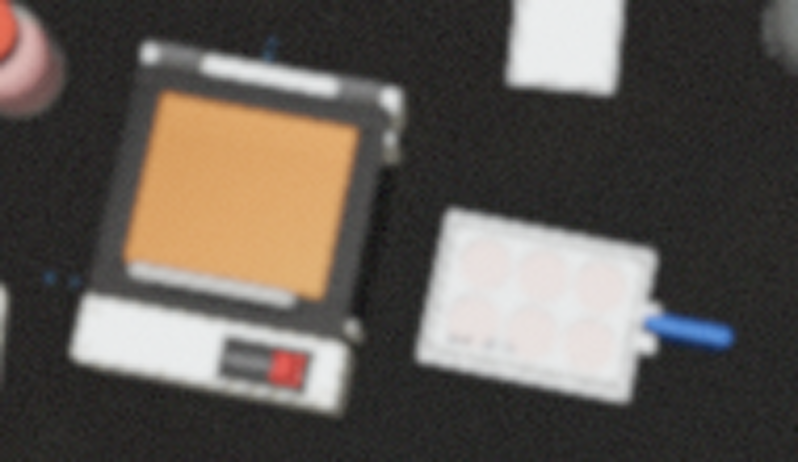

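View pics/sidec.png

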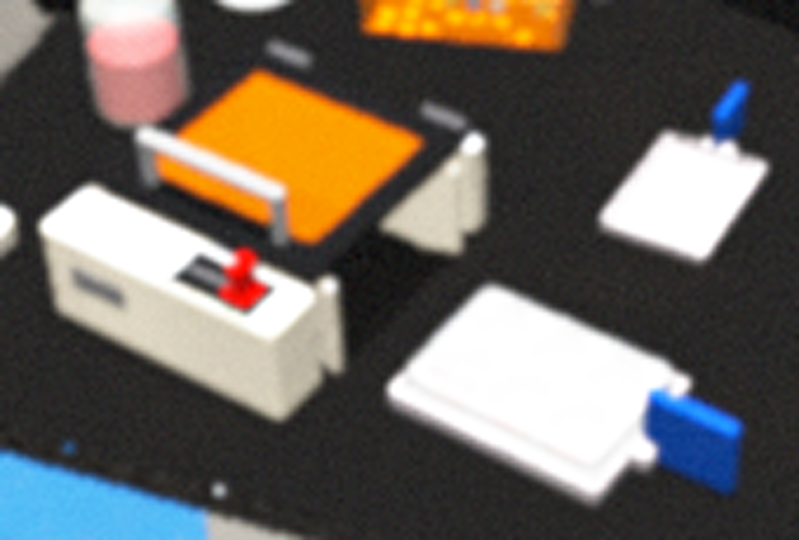

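```bash
cat > h.py <<'E'
import numpy as np, cv2
from station import *
from scipy.optimize import least_squares
CI={n:camera_info(n) for n in("side","top")}
def proj(n,P):
    c=CI[n]; M=np.linalg.inv(c["world_from_camera"]); p=(M[:3,:3]@np.atleast_2d(P).T+M[:3,3:]).T@c["camera_matrix"].T
    return p[:,:2]/p[:,2:]
def tri(pix):
    # pix: {name:(u,v)}
    return least_squares(lambda X:np.concatenate([(proj(n,X)[0]-p) for n,p in pix.items()]),[.6,.1,.05])
def w(p,P):
    P=np.atleast_2d(np.array(P,float))/1000; c,s=np.cos(p[2]),np.sin(p[2])
    return np.c_[p[0]+c*P[:,0]-s*P[:,1],p[1]+s*P[:,0]+c*P[:,1],P[:,2]]
def fit(obs,x0,names=None):
    def r(p): return np.concatenate([(proj(n,w(p,P))[0]-uv) for n,P,uv in obs])
    s=least_squares(r,x0,loss='soft_l1'); return s.x,r(s.x).reshape(-1,2)
def ray(n,uv,z):
    c=CI[n];M=c["world_from_camera"];d=M[:3,:3]@np.linalg.solve(c["camera_matrix"],[*uv,1]);o=M[:3,3]
    return o+d*(z-o[2])/d[2]
def crop(name,out,x0,x1,y0,y1,f):
    im=grab_frame(name); cv2.imwrite("pics/"+out+".png",cv2.resize(im[y0:y1,x0:x1],None,fx=f,fy=f,interpolation=cv2.INTER_CUBIC))
E
cat > m.py <<'E'
from h import *
T=lambda u,v:((u+.5)/4.2-.5+150,(v+.5)/4.2-.5+180)
S=lambda u,v:((u+.5)/4.7-.5+165,(v+.5)/4.7-.5+170)
st=[("top",(-75,85,70),T(88,293)),("top",(-115,85,70),T(70,352)),("top",(-115,-85,70),T(335,408)),("top",(-57,48,112),T(130,268)),("top",(-57,-48,112),T(297,300)),
("top",(-97,-52,95),T(290,364)),
("side",(-115,85,70),S(42,225)),("side",(-115,-85,70),S(275,347)),("side",(-75,85,70),S(93,185)),("side",(-57,48,117),S(145,130)),("side",(-57,-48,117),S(280,190)),("side",(-97,-52,95),S(243,252)),("side",(-115,-85,0),S(280,420)),]
p,r=fit(st,[.55,.15,0]); print(p,np.degrees(p[2])); 
for o,e in zip(st,r):print(o[0],o[1],e.round(2))
tr=[("top",(50,70,12),T(447,208)),("top",(50,-70,12),T(657,247)),("top",(-50,-70,12),T(630,402)),("top",(-50,70,12),T(416,362)),
("top",(0,-70,50),T(645,322)),("top",(0,-128,50),T(735,336)),
("side",(0,-70,50),S(652,392)),("side",(0,-128,50),S(742,430)),("side",(0,-128,0),S(735,493)),("side",(-50,-70,0),S(597,503)),]
q,r=fit(tr,[.55,0,0]); print(q,np.degrees(q[2]))
for o,e in zip(tr,r):print(o[0],o[1],e.round(2))
for nm,a,b in [("fin tip top",T(735,336),S(742,430)),("bar -y end",T(297,300),S(280,190)),("bar +y end",T(130,268),S(145,133)),("tab top",T(290,364),S(243,252))]:
    s=tri({"top":a,"side":b});print(nm,s.x.round(4),s.cost.round(3))
print("fin grasp",w(q,(0,-110,30)),"home fin",w(p,(0,-108,30)),"bar",w(p,(-57,0,112)),"tab",w(p,(-97,-52,83)))
c,s=np.cos(p[2]),np.sin(p[2]);d=q[:2]-p[:2];print("tray in station",c*d[0]+s*d[1],-s*d[0]+c*d[1],np.degrees(q[2]-p[2]))
E
python3 m.py
```

```text
[ 0.53842922  0.20832234 -0.22851458] -13.092921138040863
top (-75, 85, 70) [-0.38  0.02]
top (-115, 85, 70) [0.35 0.55]
top (-115, -85, 70) [-0.7  -0.14]
top (-57, 48, 112) [ 1.84 -0.02]
top (-57, -48, 112) [-2.13 -0.4 ]
top (-97, -52, 95) [-1.63  0.33]
side (-115, 85, 70) [ 0.49 -0.26]
side (-115, -85, 70) [-0.26 -2.35]
side (-75, 85, 70) [-0.29  0.4 ]
side (-57, 48, 117) [1.01 0.08]
side (-57, -48, 117) [ 0.11 -0.15]
side (-97, -52, 95) [0.16 1.99]
side (-115, -85, 0) [0.79 0.93]
[ 0.4752852   0.01945557 -0.22589123] -12.9426142117489
top (50, 70, 12) [0.65 1.16]
top (50, -70, 12) [-0.57  1.5 ]
top (-50, -70, 12) [-0.84 -0.37]
top (-50, 70, 12) [ 0.71 -0.73]
top (0, -70, 50) [-0.42 -0.57]
top (0, -128, 50) [-0.89  0.26]
side (0, -70, 50) [-0.33 -0.88]
side (0, -128, 50) [0.34 0.07]
side (0, -128, 0) [ 0.51 -0.04]
side (-50, -70, 0) [0.71 0.82]
fin tip top [ 0.4466 -0.106   0.0507] 0.413
bar -y end [0.4686 0.1701 0.1206] 0.867
bar +y end [0.4938 0.2721 0.1139] 0.032
tab top [0.431  0.1763 0.1041] 0.68
fin grasp [[ 0.45064795 -0.08774986  0.03      ]] home fin [[0.51396387 0.10312991 0.03      ]] bar [[0.48291099 0.22123461 0.112     ]] tab [[0.43217122 0.17964764 0.083     ]]
tray in station -0.01871835050095793 -0.19826105545867945 0.1503069262919627
```

```bash
cat > ov.py <<'E'
from h import *
def box(x0,x1,y0,y1,z0,z1):
    c=[(x,y,z) for x in(x0,x1) for y in(y0,y1) for z in(z0,z1)]
    return [(a,b) for i,a in enumerate(c) for b in c[i+1:] if sum(u!=v for u,v in zip(a,b))==1]
ST=box(-115,-75,-85,85,0,70)+box(-105,-89,-57,-47,71,95)+box(-62,-52,-48,48,107,117)
TR=box(-50,50,-70,70,0,12)+box(-5,5,-128,-70,0,50)+box(-43,43,-64,64,4,25)
def overlay(im,n,segs,win,f,out):
    x0,x1,y0,y1=win
    b=cv2.resize(im[y0:y1,x0:x1],None,fx=f,fy=f,interpolation=cv2.INTER_CUBIC)
    for pose,L,col in segs:
        for a,c in L:
            P=proj(n,w(pose,[a,c])); P=((P-[x0,y0]+.5)*f-.5)
            cv2.line(b,*[tuple(int(round(v*8)) for v in q) for q in P],col,1,cv2.LINE_AA,3)
    cv2.imwrite("pics/"+out,b)
E
python3 - <<'E'
from ov import *
p=[0.5384,0.2083,-.2285];q=[.4753,.0195,-.2259]
t=cv2.imread("pics/top0.png"); s=cv2.imread("pics/side0.png")
overlay(t,"top",[(p,ST,(0,255,0)),(q,TR,(0,255,0))],(150,340,180,290),4.2,"topo.png")
overlay(s,"side",[(p,ST,(0,255,0)),(q,TR,(0,255,0))],(165,335,170,285),4.7,"sideo.png")
E
```

```text
(no output)
```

View pics/topo.png

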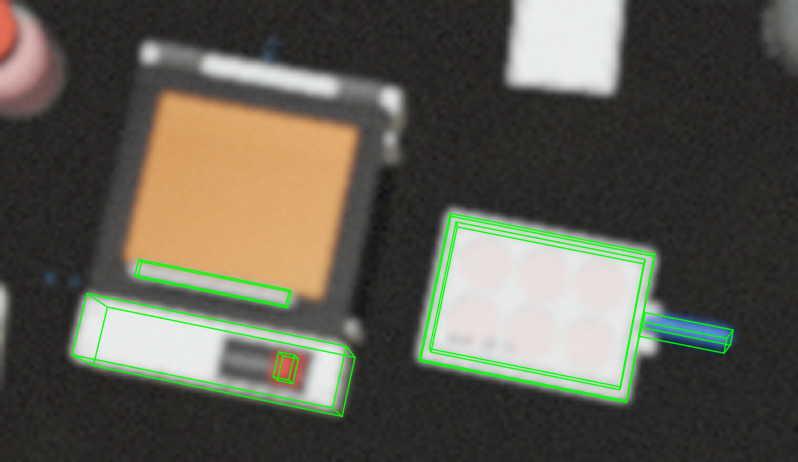

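View pics/sideo.png

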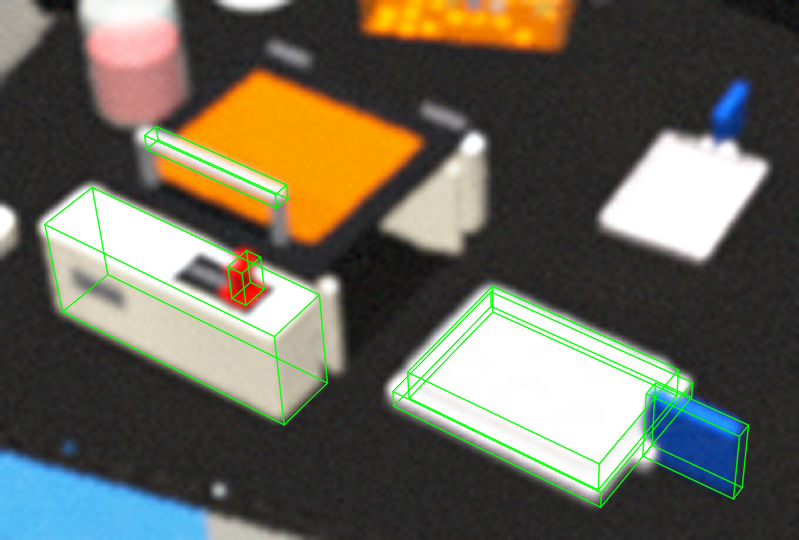

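Candidates for the tray: the large white one at top px (278,253), with its fin at (322,260), and a small one at (285,184), with its fin at (288,158). The large one fits 100x140 mm and its fin triangulates to 51 mm high, so I take that one. The catch is the red tab at (219,267). The other red items are the bottle cap (148,187) and the marker (405,255).

>>> {"api": "move_arm", "payload": {"rows": [{"delta_pos": [1.12,-3.63,0],"delta_rot": [0,0,-4.2],"hand": 8.7},{"delta_pos": [1.12,-3.63,0],"delta_rot": [0,0,-4.2],"hand": 8.7},{"delta_pos": [1.12,-3.63,0],"delta_rot": [0,0,-4.2],"hand": 8.7},{"delta_pos": [1.12,-3.63,0],"delta_rot": [0,0,-4.2],"hand": 8.7},{"delta_pos": [1.12,-3.63,0],"delta_rot": [0,0,-4.2],"hand": 8.7},{"delta_pos": [1.12,-3.63,0],"delta_rot": [0,0,-4.2],"hand": 8.7},{"delta_pos": [1.12,-3.63,0],"delta_rot": [0,0,-4.2],"hand": 8.7},{"delta_pos": [1.12,-3.63,0],"delta_rot": [0,0,-4.2],"hand": 8.7},{"delta_pos": [1.12,-3.63,0],"delta_rot": [0,0,-4.2],"hand": 8.7},{"delta_pos": [1.12,-3.63,0],"delta_rot": [0,0,-4.2],"hand": 8.7}]}}

```text
t: 1.1
eef_pos: [0.3383, 0.2712, 0.2484]
ee_rot: [3.141, 0.0, -1.078]
force: [-0.3, 0.1, 0.8]
width: 0.087
```

>>> {"api": "move_arm", "payload": {"rows": [{"delta_pos": [1.12,-3.63,0],"delta_rot": [0,0,-4.2],"hand": 8.7},{"delta_pos": [1.12,-3.63,0],"delta_rot": [0,0,-4.2],"hand": 8.7},{"delta_pos": [1.12,-3.63,0],"delta_rot": [0,0,-4.2],"hand": 8.7},{"delta_pos": [1.12,-3.63,0],"delta_rot": [0,0,-4.2],"hand": 8.7},{"delta_pos": [1.12,-3.63,0],"delta_rot": [0,0,-4.2],"hand": 8.7},{"delta_pos": [1.12,-3.63,0],"delta_rot": [0,0,-4.2],"hand": 8.7},{"delta_pos": [1.12,-3.63,0],"delta_rot": [0,0,-4.2],"hand": 8.7},{"delta_pos": [1.12,-3.63,0],"delta_rot": [0,0,-4.2],"hand": 8.7},{"delta_pos": [1.12,-3.63,0],"delta_rot": [0,0,-4.2],"hand": 8.7},{"delta_pos": [1.12,-3.63,0],"delta_rot": [0,0,-3.7],"hand": 8.7}]}}

```text
t: 2.1
eef_pos: [0.4503, -0.0917, 0.2485]
ee_rot: [-3.142, 0.0, -1.802]
force: [0.5, 0.5, -0.6]
width: 0.0869
```

Run:
```python
from h import *
s=get_state();print(s['q'],s['eef_pos'],np.degrees(s['ee_rot']))
q=[.4753,.0195,-.2259];print(w(q,(0,-113,37)))
crop("side","s1",165,335,170,285,4.7)
```

```text
[ 2.29483479e-01 -4.39818580e-03 -4.40477938e-01 -1.85934371e-04
 -1.13462152e+00 -4.60795261e-01] [ 0.45025513 -0.09172301  0.24850116] [-1.79999416e+02  1.10706357e-02 -1.03257689e+02]
[[ 0.44998985 -0.090629    0.037     ]]
```

View pics/s1.png

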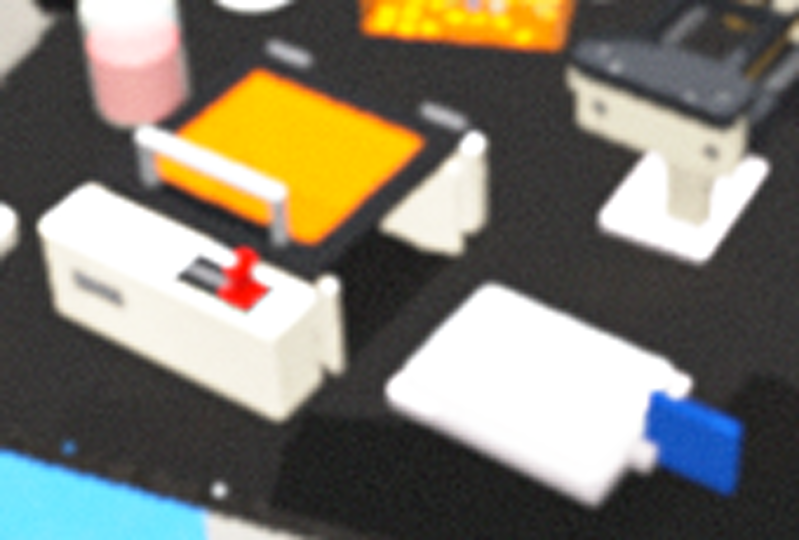

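The arm is above the fin, which spans crop px (650,395)-(740,490). I descend and pinch.

>>> {"api": "move_arm", "payload": {"rows": [{"delta_pos": [0,0,-4],"delta_rot": [0,0,0],"hand": 8.7},{"delta_pos": [0,0,-4],"delta_rot": [0,0,0],"hand": 8.7},{"delta_pos": [0,0,-4],"delta_rot": [0,0,0],"hand": 8.7},{"delta_pos": [0,0,-4],"delta_rot": [0,0,0],"hand": 8.7},{"delta_pos": [0,0,-3],"delta_rot": [0,0,0],"hand": 8.7},{"delta_pos": [0,0,-1.85],"delta_rot": [0,0,0],"hand": 8.7},{"delta_pos": [0,0,0],"delta_rot": [0,0,0],"hand": 4},{"delta_pos": [0,0,0],"delta_rot": [0,0,0],"hand": 2.0},{"delta_pos": [0,0,0],"delta_rot": [0,0,0],"hand": 0.5},{"delta_pos": [0,0,0],"delta_rot": [0,0,0],"hand": 0.5}], "force": 15}}

```text
t: 3.15
eef_pos: [0.4511, -0.0899, 0.0413]
ee_rot: [-3.139, 0.001, -1.799]
force: [0.5, -0.4, -0.3]
width: 0.0608
```

>>> {"api": "move_arm", "payload": {"rows": [{"delta_pos": [0,0,0],"delta_rot": [0,0,0],"hand": 0.5},{"delta_pos": [0,0,0],"delta_rot": [0,0,0],"hand": 0.5},{"delta_pos": [0,0,0],"delta_rot": [0,0,0],"hand": 0.5},{"delta_pos": [0,0,0],"delta_rot": [0,0,0],"hand": 0.5},{"delta_pos": [0,0,0],"delta_rot": [0,0,0],"hand": 0.5},{"delta_pos": [0,0,0],"delta_rot": [0,0,0],"hand": 0.5},{"delta_pos": [0,0,0],"delta_rot": [0,0,0],"hand": 0.5},{"delta_pos": [0,0,0],"delta_rot": [0,0,0],"hand": 0.5},{"delta_pos": [0,0,0],"delta_rot": [0,0,0],"hand": 0.5},{"delta_pos": [0,0,0],"delta_rot": [0,0,0],"hand": 0.5}]}}

```text
t: 4.15
eef_pos: [0.4502, -0.0901, 0.04]
ee_rot: [3.141, -0.0, -1.799]
force: [-0.2, -1.2, -1.0]
width: 0.0104
```

Run:
```python
from h import *
s=get_state();print(s['t'],s['eef_pos'],np.degrees(s['ee_rot']),s['force'],s['width'])
crop("side","s2",165,335,170,285,4.7)
crop("top","t2",150,340,180,290,4.2)
```

```text
4.15 [ 0.45018015 -0.09009131  0.04002188] [ 1.79991501e+02 -4.04336191e-03 -1.03082073e+02] [-0.192391   -1.2388742  -1.03039384] 0.010442786316270268
```

View pics/s2.png

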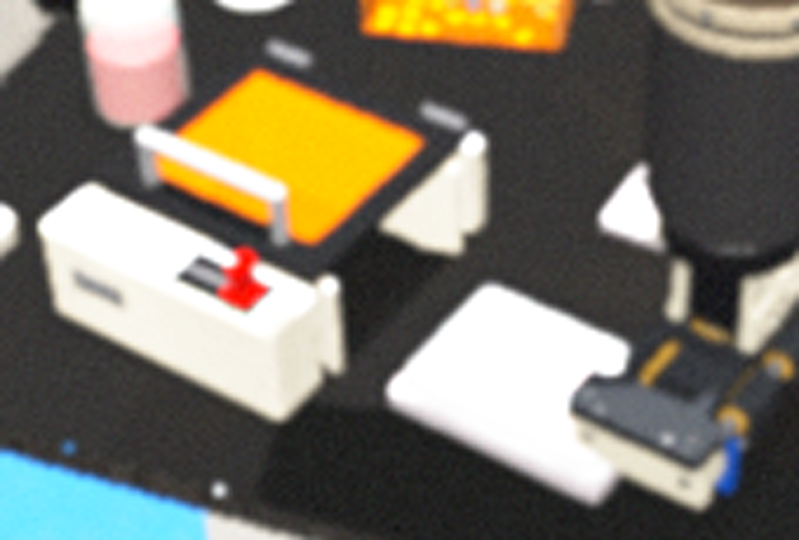

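View pics/t2.png

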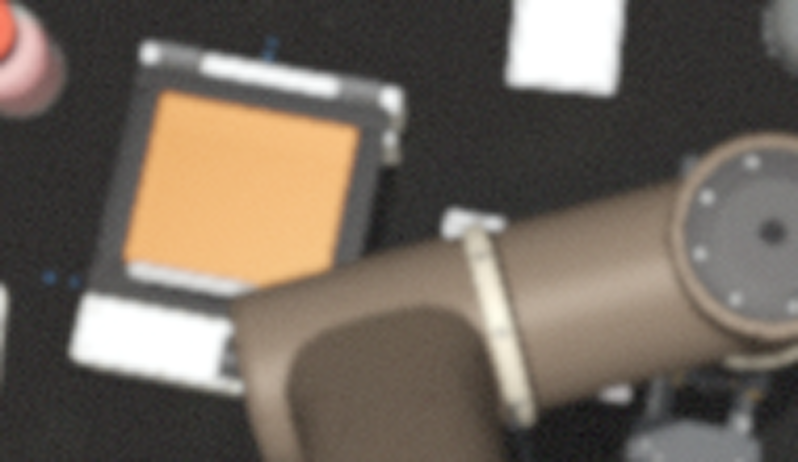

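>>> {"api": "move_arm", "payload": {"rows": [{"delta_pos": [0.59,0.5,0],"delta_rot": [0,0,0],"hand": 0.5},{"delta_pos": [0.59,0.5,0],"delta_rot": [0,0,0],"hand": 0.5},{"delta_pos": [0.59,0.5,0],"delta_rot": [0,0,0],"hand": 0.5},{"delta_pos": [0.59,0.5,0],"delta_rot": [0,0,0],"hand": 0.5},{"delta_pos": [0,0,0],"delta_rot": [0,0,0],"hand": 0.5},{"delta_pos": [0,0,0],"delta_rot": [0,0,0],"hand": 0.5},{"delta_pos": [0,0,0],"delta_rot": [0,0,0],"hand": 0.5},{"delta_pos": [0,0,0],"delta_rot": [0,0,0],"hand": 0.5},{"delta_pos": [0,0,0],"delta_rot": [0,0,0],"hand": 0.5},{"delta_pos": [0,0,0],"delta_rot": [0,0,0],"hand": 0.5}]}}

```text
t: 5.25
eef_pos: [0.4737, -0.0702, 0.04]
ee_rot: [3.141, -0.0, -1.799]
force: [-0.1, 0.5, -1.2]
width: 0.0099
```

```bash
cat >> h.py <<'E'
PST=np.array([0.5384,0.2083,-.2285])
def instat(X,p=PST):
    c,s=np.cos(p[2]),np.sin(p[2]);d=np.array(X[:2])-p[:2];return np.array([c*d[0]+s*d[1],-s*d[0]+c*d[1],X[2]])
E
python3 - <<'E'
from ov import *
s=get_state();print(s['t'],s['eef_pos'],np.degrees(s['ee_rot']),s['force'],s['width'])
t=instat(s['eef_pos']);print(t)
g=w(PST,(t[0]*1000,t[1]*1000+112.6,0))[0]; q=[g[0],g[1],s['ee_rot'][2]+np.pi/2]
overlay(grab_frame("side"),"side",[(PST,ST,(0,255,0)),(q,TR,(0,255,0))],(165,335,170,285),4.7,"s3.png")
E
```

```text
5.25 [ 0.47368458 -0.07017237  0.04004938] [ 1.79994073e+02 -5.88781453e-04 -1.03095535e+02] [-0.09280511  0.4621513  -1.16104155] 0.009942278197245902
[ 4.53759206e-05 -2.85893241e-01  4.00493847e-02]
```

View pics/s3.png

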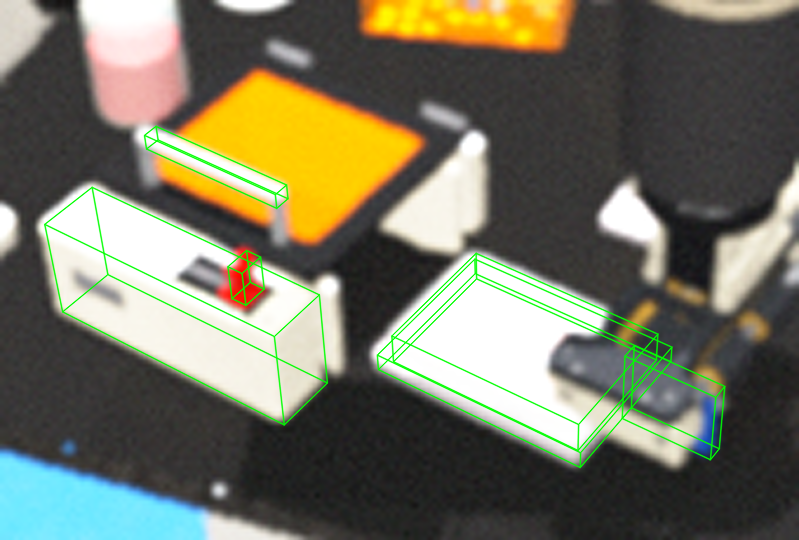

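The overlay matches the tray: its left corner is at (378,355), within about 2 mm. I advance into the mouth.

>>> {"api": "move_arm", "payload": {"rows": [{"delta_pos": [0.227,0.974,0],"delta_rot": [0,0,0],"hand": 0.5},{"delta_pos": [0.227,0.974,0],"delta_rot": [0,0,0],"hand": 0.5},{"delta_pos": [0.227,0.974,0],"delta_rot": [0,0,0],"hand": 0.5},{"delta_pos": [0.227,0.974,0],"delta_rot": [0,0,0],"hand": 0.5},{"delta_pos": [0.227,0.974,0],"delta_rot": [0,0,0],"hand": 0.5},{"delta_pos": [0.227,0.974,0],"delta_rot": [0,0,0],"hand": 0.5},{"delta_pos": [0.227,0.974,0],"delta_rot": [0,0,0],"hand": 0.5},{"delta_pos": [0.227,0.974,0],"delta_rot": [0,0,0],"hand": 0.5},{"delta_pos": [0.227,0.974,0],"delta_rot": [0,0,0],"hand": 0.5},{"delta_pos": [0.227,0.974,0],"delta_rot": [0,0,0],"hand": 0.5}]}}

```text
t: 6.3
eef_pos: [0.4967, 0.0281, 0.04]
ee_rot: [3.142, -0.0, -1.799]
force: [-0.2, -0.8, -1.1]
width: 0.0103
```

Run:
```python
from h import *
s=get_state();print(s['t'],instat(s['eef_pos']),np.degrees(s['ee_rot']),s['force'],s['moment'],s['width'])
crop("side","s4",165,335,170,285,4.7)
```

```text
6.3 [ 0.00019403 -0.18491672  0.04003783] [ 1.79996854e+02 -2.67679896e-03 -1.03080482e+02] [-0.20613415 -0.81698738 -1.06992734] [-0.16546637 -0.06810168 -0.04679489] 0.010299032003129366
```

View pics/s4.png

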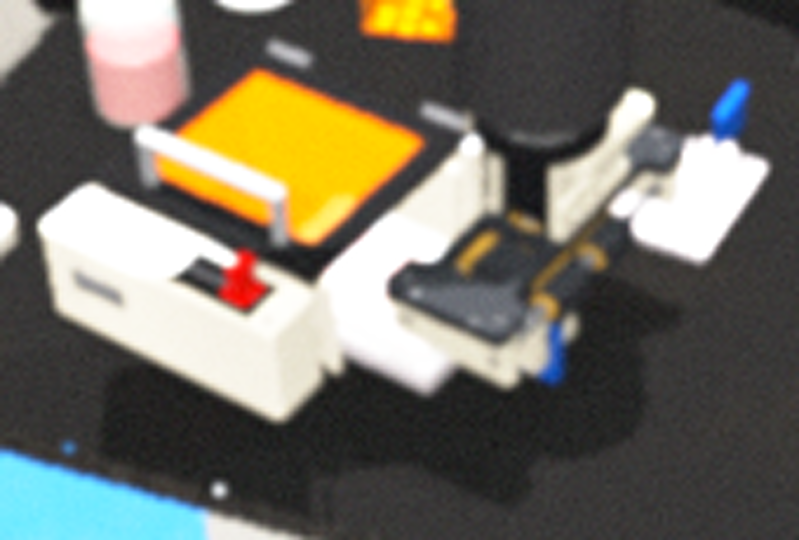

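>>> {"api": "move_arm", "payload": {"rows": [{"delta_pos": [0.159,0.682,0],"delta_rot": [0,0,0],"hand": 0.5},{"delta_pos": [0.159,0.682,0],"delta_rot": [0,0,0],"hand": 0.5},{"delta_pos": [0.159,0.682,0],"delta_rot": [0,0,0],"hand": 0.5},{"delta_pos": [0.159,0.682,0],"delta_rot": [0,0,0],"hand": 0.5},{"delta_pos": [0.159,0.682,0],"delta_rot": [0,0,0],"hand": 0.5},{"delta_pos": [0.159,0.682,0],"delta_rot": [0,0,0],"hand": 0.5},{"delta_pos": [0.159,0.682,0],"delta_rot": [0,0,0],"hand": 0.5},{"delta_pos": [0.159,0.682,0],"delta_rot": [0,0,0],"hand": 0.5},{"delta_pos": [0.159,0.682,0],"delta_rot": [0,0,0],"hand": 0.5},{"delta_pos": [0.08,0.34,0],"delta_rot": [0,0,0],"hand": 0.5}]}}

```text
t: 7.35
eef_pos: [0.5119, 0.0928, 0.0401]
ee_rot: [-3.141, 0.0, -1.799]
force: [-0.7, -1.2, -1.3]
width: 0.0103
```

Run:
```python
from h import *
s=get_state();print(s['t'],instat(s['eef_pos']),np.degrees(s['ee_rot']),s['force'],s['moment'],s['width'])
crop("side","s5",165,335,170,285,4.7)
```

```text
7.35 [ 0.00035455 -0.11847528  0.04006032] [-1.79993786e+02  5.20942798e-03 -1.03062265e+02] [-0.68998071 -1.21243467 -1.25734706] [-0.21973693 -0.00022257  0.01804314] 0.010318850120774119
```

View pics/s5.png

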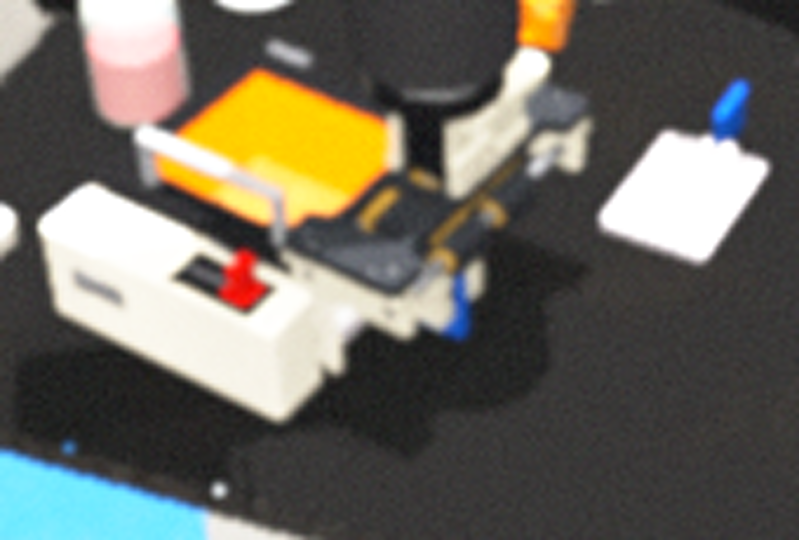

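>>> {"api": "move_arm", "payload": {"rows": [{"delta_pos": [0.045,0.195,0],"delta_rot": [0,0,0],"hand": 0.5},{"delta_pos": [0.045,0.195,0],"delta_rot": [0,0,0],"hand": 0.5},{"delta_pos": [0.045,0.195,0],"delta_rot": [0,0,0],"hand": 0.5},{"delta_pos": [0.023,0.097,0],"delta_rot": [0,0,0],"hand": 0.5},{"delta_pos": [0,0,0],"delta_rot": [0,0,0],"hand": 0.5},{"delta_pos": [0,0,0],"delta_rot": [0,0,0],"hand": 0.5},{"delta_pos": [0,0,0],"delta_rot": [0,0,0],"hand": 0.5},{"delta_pos": [0,0,0],"delta_rot": [0,0,0],"hand": 0.5},{"delta_pos": [0,0,0],"delta_rot": [0,0,0],"hand": 0.5},{"delta_pos": [0,0,0],"delta_rot": [0,0,0],"hand": 0.5}]}}

```text
t: 8.4
eef_pos: [0.5133, 0.099, 0.0401]
ee_rot: [-3.142, 0.0, -1.799]
force: [0.9, 0.8, -2.0]
width: 0.0098
```

Run:
```python
from h import *
s=get_state();print(s['t'],instat(s['eef_pos']),s['force'],s['moment'])
```

```text
8.4 [ 0.00031646 -0.11218242  0.04007916] [ 0.85381269  0.81974775 -1.96214845] [ 0.27489746 -0.14270401 -0.00889224]
```

>>> {"api": "move_arm", "payload": {"rows": [{"delta_pos": [0.023,0.097,0],"delta_rot": [0,0,0],"hand": 0.5},{"delta_pos": [0,0,0],"delta_rot": [0,0,0],"hand": 0.5},{"delta_pos": [0.023,0.097,0],"delta_rot": [0,0,0],"hand": 0.5},{"delta_pos": [0,0,0],"delta_rot": [0,0,0],"hand": 0.5},{"delta_pos": [0.023,0.097,0],"delta_rot": [0,0,0],"hand": 0.5},{"delta_pos": [0,0,0],"delta_rot": [0,0,0],"hand": 0.5},{"delta_pos": [0,0,0],"delta_rot": [0,0,0],"hand": 0.5},{"delta_pos": [0,0,0],"delta_rot": [0,0,0],"hand": 0.5},{"delta_pos": [0,0,0],"delta_rot": [0,0,0],"hand": 0.5},{"delta_pos": [0,0,0],"delta_rot": [0,0,0],"hand": 0.5}]}}

```text
t: 9.4
eef_pos: [0.5135, 0.1008, 0.04]
ee_rot: [3.141, -0.002, -1.799]
force: [-0.4, -6.1, 1.2]
width: 0.01
```

Run:
```python
from h import *
s=get_state();print(s['t'],instat(s['eef_pos']),s['force'],s['moment'])
```

```text
9.4 [ 5.46053404e-05 -1.10345022e-01  4.00179433e-02] [-0.37474572 -6.10678156  1.17279654] [-2.06284762 -0.27075735 -0.00811296]
```

The stop was felt: -6 N along the lane at TCP y = -110.3 mm, which is home. I release and rise.

>>> {"api": "move_arm", "payload": {"rows": [{"delta_pos": [-0.01,-0.04,0],"delta_rot": [0,0,0],"hand": 5},{"delta_pos": [0,0,0],"delta_rot": [0,0,0],"hand": 5},{"delta_pos": [0,0,0],"delta_rot": [0,0,0],"hand": 5},{"delta_pos": [0,0,0],"delta_rot": [0,0,0],"hand": 5},{"delta_pos": [0,0,0],"delta_rot": [0,0,0],"hand": 5},{"delta_pos": [0,0,2],"delta_rot": [0,0,0],"hand": 5},{"delta_pos": [0,0,3],"delta_rot": [0,0,0],"hand": 5},{"delta_pos": [0,0,4],"delta_rot": [0,0,0],"hand": 5},{"delta_pos": [0,0,4],"delta_rot": [0,0,0],"hand": 5},{"delta_pos": [0,0,4],"delta_rot": [0,0,0],"hand": 5}]}}

```text
t: 10.4
eef_pos: [0.5135, 0.1014, 0.2118]
ee_rot: [-3.142, 0.0, -1.799]
force: [0.8, 0.8, -0.2]
width: 0.05
```

Run:
```python
from ov import *
s=get_state();print(s['t'],s['eef_pos'],s['force'],s['moment'],s['width'])
q=[*w(PST,(0,2,0))[0][:2],PST[2]]
overlay(grab_frame("side"),"side",[(PST,ST,(0,255,0)),(q,TR,(0,255,0))],(165,335,170,285),4.7,"s6.png")
overlay(grab_frame("top"),"top",[(PST,ST,(0,255,0)),(q,TR,(0,255,0))],(150,340,180,290),4.2,"t6.png")
print(w(PST,(-57,0,112)))
```

```text
10.4 [0.51354535 0.10136988 0.21177447] [ 0.7907316   0.79522512 -0.18081649] [ 0.14100588 -0.26925707  0.01000266] 0.050041733146933866
[[0.48288159 0.22121146 0.112     ]]
```

View pics/s6.png

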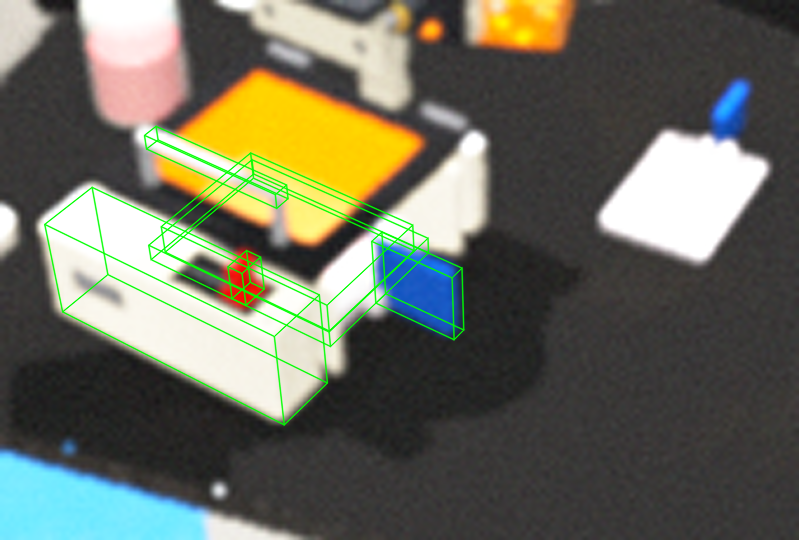

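View pics/t6.png

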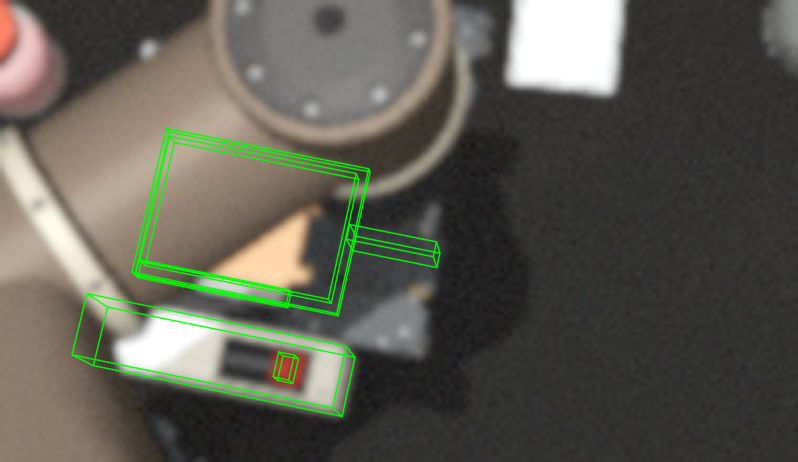

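Tray home: the fin (375-462, 240-335) coincides with the home overlay. Now to the bar.

>>> {"api": "move_arm", "payload": {"rows": [{"delta_pos": [-0.77,3,0],"delta_rot": [0,0,0],"hand": 5},{"delta_pos": [-0.77,3,0],"delta_rot": [0,0,0],"hand": 5},{"delta_pos": [-0.77,3,0],"delta_rot": [0,0,0],"hand": 5},{"delta_pos": [-0.77,2.98,0],"delta_rot": [0,0,0],"hand": 5},{"delta_pos": [0,0,0],"delta_rot": [0,0,0],"hand": 5},{"delta_pos": [0,0,-3],"delta_rot": [0,0,0],"hand": 5},{"delta_pos": [0,0,-2],"delta_rot": [0,0,0],"hand": 5},{"delta_pos": [0,0,0],"delta_rot": [0,0,0],"hand": 5},{"delta_pos": [0,0,0],"delta_rot": [0,0,0],"hand": 5},{"delta_pos": [0,0,0],"delta_rot": [0,0,0],"hand": 5}]}}

```text
t: 11.5
eef_pos: [0.4837, 0.2215, 0.1612]
ee_rot: [-3.14, 0.001, -1.799]
force: [0.3, -0.6, 0.7]
width: 0.0502
```

Run:
```python
from h import *
s=get_state();print(s['t'],s['eef_pos'],instat(s['eef_pos']),s['force'],s['moment'],s['width'])
crop("side","s7",165,335,140,255,4.7)
```

```text
11.5 [0.48373393 0.22148513 0.16120514] [-0.0562318   0.00045963  0.16120514] [ 0.31474869 -0.60479265  0.71930744] [ 0.08734791 -0.08406597  0.03263818] 0.05015396029843709
```

View pics/s7.png

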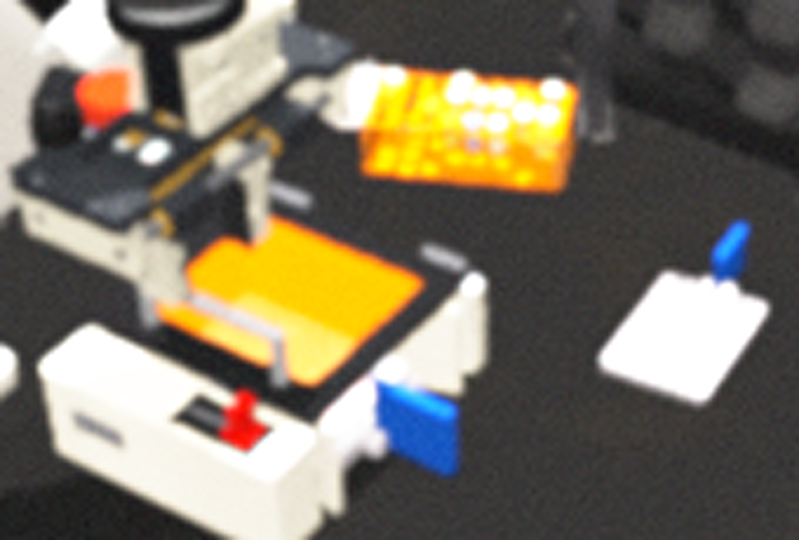

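>>> {"api": "move_arm", "payload": {"rows": [{"delta_pos": [0,0,-2],"delta_rot": [0,0,0],"hand": 5},{"delta_pos": [0,0,-1.6],"delta_rot": [0,0,0],"hand": 5},{"delta_pos": [0,0,-1],"delta_rot": [0,0,0],"hand": 5},{"delta_pos": [0,0,0],"delta_rot": [0,0,0],"hand": 3},{"delta_pos": [0,0,0],"delta_rot": [0,0,0],"hand": 1.5},{"delta_pos": [0,0,0],"delta_rot": [0,0,0],"hand": 0.5},{"delta_pos": [0,0,0],"delta_rot": [0,0,0],"hand": 0.5},{"delta_pos": [0,0,0],"delta_rot": [0,0,0],"hand": 0.5},{"delta_pos": [0,0,0],"delta_rot": [0,0,0],"hand": 0.5},{"delta_pos": [0,0,0],"delta_rot": [0,0,0],"hand": 0.5}], "force": 15}}

```text
t: 12.55
eef_pos: [0.4822, 0.2215, 0.1143]
ee_rot: [3.14, 0.0, -1.799]
force: [-6.9, 1.5, 5.8]
width: 0.0099
```

Run:
```python
from h import *
s=get_state();print(s['t'],s['eef_pos'],instat(s['eef_pos']),s['force'],s['moment'],s['width'])
crop("side","s8",165,335,140,255,4.7)
b=ray("top",(148,187),.126);print("bottle",b,instat(b)); b=ray("top",(155,200),.0);print(instat(b))
```

```text
12.55 [0.48219218 0.2215294  0.1143304 ] [-0.05774351  0.00015351  0.1143304 ] [-6.85201878  1.45732151  5.78449687] [ 1.11545607e+00  2.30359166e+00 -1.86651530e-03] 0.009935746270325905
bottle [0.645004   0.35763182 0.126     ] [0.07000691 0.16959787 0.126     ]
[0.06136262 0.17753156 0.        ]
```

View pics/s8.png

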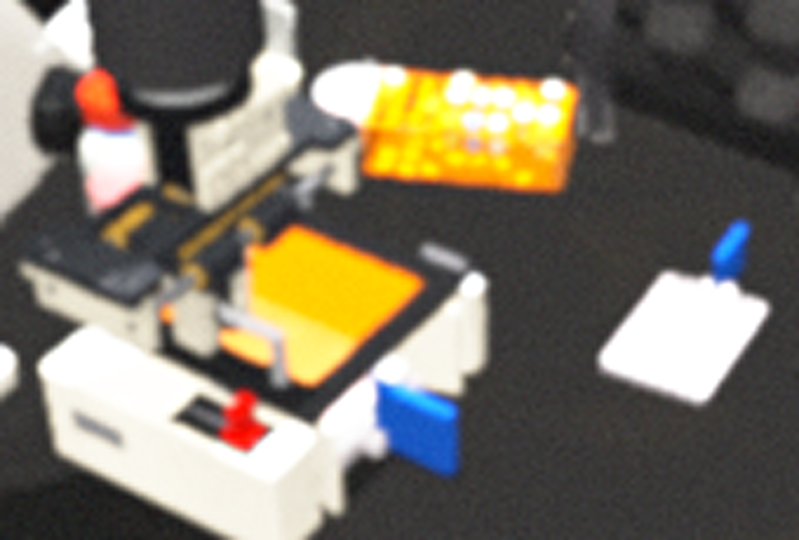

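The bar is pinched, with the near finger at (195,325). I now try the cover: a small upward pull of 4.5 mm.

>>> {"api": "move_arm", "payload": {"rows": [{"delta_pos": [-0.12,0,0],"delta_rot": [0,0,0],"hand": 0.5},{"delta_pos": [0,0,0.1],"delta_rot": [0,0,0],"hand": 0.5},{"delta_pos": [0,0,0.1],"delta_rot": [0,0,0],"hand": 0.5},{"delta_pos": [0,0,0.1],"delta_rot": [0,0,0],"hand": 0.5},{"delta_pos": [0,0,0.1],"delta_rot": [0,0,0],"hand": 0.5},{"delta_pos": [0,0,0.05],"delta_rot": [0,0,0],"hand": 0.5},{"delta_pos": [0,0,0],"delta_rot": [0,0,0],"hand": 0.5},{"delta_pos": [0,0,0],"delta_rot": [0,0,0],"hand": 0.5},{"delta_pos": [0,0,0],"delta_rot": [0,0,0],"hand": 0.5},{"delta_pos": [0,0,0],"delta_rot": [0,0,0],"hand": 0.5}]}}

```text
t: 13.6
eef_pos: [0.4832, 0.2213, 0.1187]
ee_rot: [-3.14, 0.001, -1.799]
force: [8.4, -0.7, -5.2]
width: 0.0091
```

Run:
```python
from h import *
s=get_state();print(s['t'],s['eef_pos'],instat(s['eef_pos']),s['force'],s['moment'],s['width'])
```

```text
13.6 [0.48319149 0.22132775 0.11873291] [-0.05672449  0.00018347  0.11873291] [ 8.38462144 -0.71382492 -5.22655663] [-0.304983   -3.00663395  0.00446272] 0.009089119627610389
```

>>> {"api": "move_arm", "payload": {"rows": [{"delta_pos": [0.07,0,0],"delta_rot": [0,0,0],"hand": 0.5},{"delta_pos": [0,0,0.1],"delta_rot": [0,0,0],"hand": 0.5},{"delta_pos": [0,0,0],"delta_rot": [0,0,0],"hand": 0.5},{"delta_pos": [0,0,0.1],"delta_rot": [0,0,0],"hand": 0.5},{"delta_pos": [0,0,0],"delta_rot": [0,0,0],"hand": 0.5},{"delta_pos": [0,0,0],"delta_rot": [0,0,0],"hand": 0.5},{"delta_pos": [0,0,0],"delta_rot": [0,0,0],"hand": 0.5},{"delta_pos": [0,0,0],"delta_rot": [0,0,0],"hand": 0.5},{"delta_pos": [0,0,0],"delta_rot": [0,0,0],"hand": 0.5},{"delta_pos": [0,0,0],"delta_rot": [0,0,0],"hand": 0.5}]}}

```text
t: 14.6
eef_pos: [0.4833, 0.2212, 0.1195]
ee_rot: [-3.141, 0.0, -1.799]
force: [11.5, 0.9, -15.0]
width: 0.0091
```

Run:
```python
from h import *
s=get_state();print(s['t'],s['eef_pos'],instat(s['eef_pos']),s['force'],s['moment'],s['width'])
```

```text
14.6 [0.48331162 0.22122827 0.11954561] [-5.65849485e-02  1.13786058e-04  1.19545612e-01] [ 11.45386538   0.87918429 -14.96607681] [ 0.10365229 -4.04015673  0.072578  ] 0.009080696397645286
```

Run:
```python
from h import *
crop("side","s9",165,335,140,255,4.7)
a=cv2.imread("pics/s8.png",0)[290:410,215:320];b=cv2.imread("pics/s9.png",0)[290:410,215:320]
cv2.imwrite("pics/cmp.png",cv2.resize(np.hstack([a,b]),None,fx=3,fy=3))
t=cv2.imread("pics/s8.png",0)[300:390,235:295].astype(np.float32);i=cv2.imread("pics/s9.png",0)[280:410,215:315].astype(np.float32)
print(cv2.minMaxLoc(cv2.matchTemplate(i,t,cv2.TM_CCOEFF_NORMED)))
```

```text
(-0.11735476553440094, 0.996337890625, (0, 40), (20, 14))
```

View pics/cmp.png

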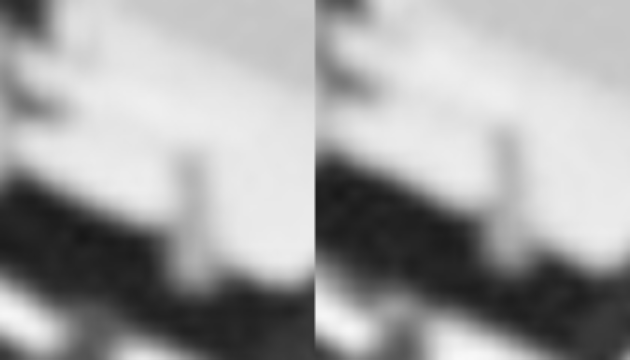

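The cover is caught: the bar rose about 4 mm and then stopped hard at -15 N. I lower it shut, let go and rise.

>>> {"api": "move_arm", "payload": {"rows": [{"delta_pos": [0.03,0,-0.25],"delta_rot": [0,0,0],"hand": 0.5},{"delta_pos": [0,0,-0.25],"delta_rot": [0,0,0],"hand": 0.5},{"delta_pos": [0,0,-0.15],"delta_rot": [0,0,0],"hand": 0.5},{"delta_pos": [0,0,0],"delta_rot": [0,0,0],"hand": 0.5},{"delta_pos": [0,0,0],"delta_rot": [0,0,0],"hand": 5},{"delta_pos": [0,0,0],"delta_rot": [0,0,0],"hand": 5},{"delta_pos": [0,0,0],"delta_rot": [0,0,0],"hand": 5},{"delta_pos": [0,0,0],"delta_rot": [0,0,0],"hand": 5},{"delta_pos": [0,0,0],"delta_rot": [0,0,0],"hand": 5},{"delta_pos": [0,0,0],"delta_rot": [0,0,0],"hand": 5}]}}

```text
t: 15.65
eef_pos: [0.4828, 0.2211, 0.114]
ee_rot: [3.142, -0.0, -1.799]
force: [0.3, 0.6, -0.5]
width: 0.048
```

>>> {"api": "move_arm", "payload": {"rows": [{"delta_pos": [0,0,2],"delta_rot": [0,0,0],"hand": 5},{"delta_pos": [0,0,3.5],"delta_rot": [0,0,0],"hand": 5},{"delta_pos": [0,0,4],"delta_rot": [0,0,0],"hand": 5},{"delta_pos": [-0.74,-0.6,0],"delta_rot": [0,0,8],"hand": 5},{"delta_pos": [-0.74,-0.6,0],"delta_rot": [0,0,8],"hand": 5},{"delta_pos": [-0.74,-0.6,0],"delta_rot": [0,0,8],"hand": 5},{"delta_pos": [-0.74,-0.6,0],"delta_rot": [0,0,8],"hand": 5},{"delta_pos": [-0.74,-0.6,0],"delta_rot": [0,0,8],"hand": 5},{"delta_pos": [-0.74,-0.6,0],"delta_rot": [0,0,8],"hand": 5},{"delta_pos": [-0.74,-0.6,0],"delta_rot": [0,0,8],"hand": 5}]}}

```text
t: 16.65
eef_pos: [0.4307, 0.1789, 0.209]
ee_rot: [3.142, 0.0, -0.816]
force: [0.2, -0.5, 0.6]
width: 0.0503
```

>>> {"api": "move_arm", "payload": {"rows": [{"delta_pos": [0,0,0],"delta_rot": [0,0,8],"hand": 5},{"delta_pos": [0,0,0],"delta_rot": [0,0,8],"hand": 5},{"delta_pos": [0,0,0],"delta_rot": [0,0,8],"hand": 5},{"delta_pos": [0,0,0],"delta_rot": [0,0,8],"hand": 5},{"delta_pos": [0,0,0],"delta_rot": [0,0,2],"hand": 5},{"delta_pos": [0,0,0],"delta_rot": [0,0,0],"hand": 5},{"delta_pos": [0,0,0],"delta_rot": [0,0,0],"hand": 5},{"delta_pos": [0,0,0],"delta_rot": [0,0,0],"hand": 5},{"delta_pos": [0,0,0],"delta_rot": [0,0,0],"hand": 5},{"delta_pos": [0,0,0],"delta_rot": [0,0,0],"hand": 5}]}}

```text
t: 17.65
eef_pos: [0.431, 0.1792, 0.209]
ee_rot: [3.142, 0.0, -0.229]
force: [0.5, -0.7, 0.1]
width: 0.0498
```

Run:
```python
from ov import *
s=get_state();print(s['t'],s['q'],s['eef_pos'],instat(s['eef_pos']),np.degrees(s['ee_rot'][2]),s['force'],s['width'])
overlay(grab_frame("side"),"side",[(PST,ST,(0,255,0))],(165,335,140,255),4.7,"s10.png")
```

```text
17.65 [ 8.17474735e-01  4.29408028e-02 -4.88039907e-01 -1.31837301e-05
 -1.03984779e+00  5.24618613e-01] [0.43102437 0.17922578 0.20904483] [-0.09799885 -0.05264089  0.20904483] -13.104097935380983 [ 0.4665114  -0.7164723   0.11584024] 0.04984323525361374
```

View pics/s10.png

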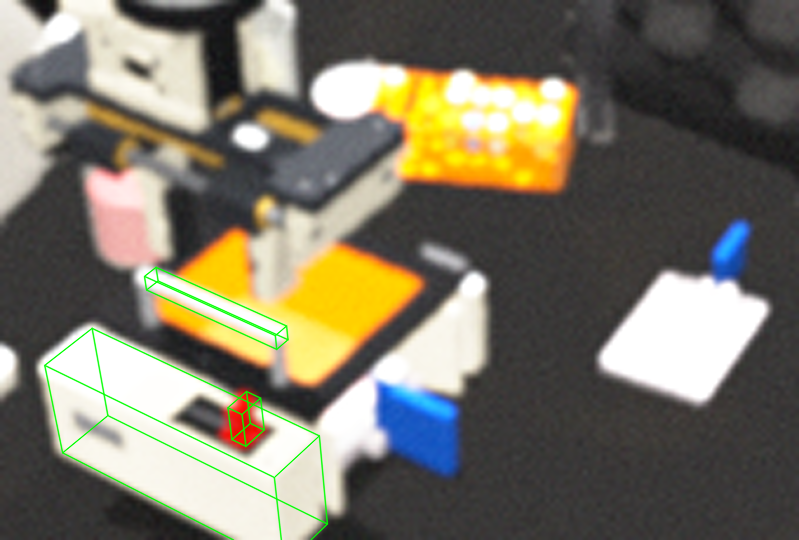

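>>> {"api": "move_arm", "payload": {"rows": [{"delta_pos": [0,0,-3.5],"delta_rot": [0,0,0],"hand": 5},{"delta_pos": [0,0,-3],"delta_rot": [0,0,0],"hand": 5},{"delta_pos": [0,0,-2.5],"delta_rot": [0,0,0],"hand": 5},{"delta_pos": [0,0,-1.5],"delta_rot": [0,0,0],"hand": 5},{"delta_pos": [0,0,-0.55],"delta_rot": [0,0,0],"hand": 5},{"delta_pos": [0,0,0],"delta_rot": [0,0,0],"hand": 5},{"delta_pos": [0,0,0],"delta_rot": [0,0,0],"hand": 5},{"delta_pos": [0,0,0],"delta_rot": [0,0,0],"hand": 3},{"delta_pos": [0,0,0],"delta_rot": [0,0,0],"hand": 1.5},{"delta_pos": [0,0,0],"delta_rot": [0,0,0],"hand": 0.7}], "force": 10}}

```text
t: 18.7
eef_pos: [0.4312, 0.1795, 0.0991]
ee_rot: [-3.141, -0.001, -0.228]
force: [-0.2, -0.3, -0.8]
width: 0.0314
```

Run:
```python
from h import *
s=get_state();print(s['t'],s['eef_pos'],instat(s['eef_pos']),s['force'],s['width'])
crop("side","s11",165,335,140,255,4.7)
```

```text
18.7 [0.43123705 0.17945867 0.09911182] [-0.09784445 -0.05236587  0.09911182] [-0.21667681 -0.25255428 -0.78709635] 0.031362935909125776
```

View pics/s11.png

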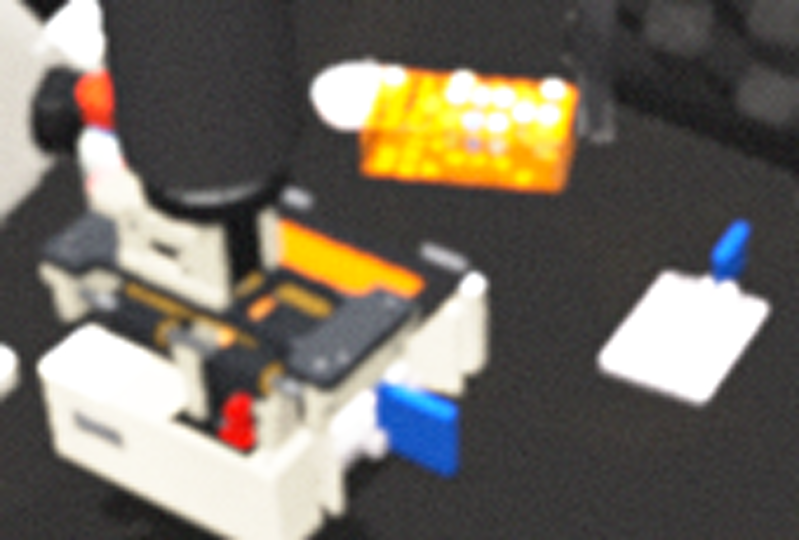

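The tab is between the fingers at (237,420). I close and slide.

>>> {"api": "move_arm", "payload": {"rows": [{"delta_pos": [0,0,0],"delta_rot": [0,0,0],"hand": 0.7},{"delta_pos": [0,0,0],"delta_rot": [0,0,0],"hand": 0.7},{"delta_pos": [0,0,0],"delta_rot": [0,0,0],"hand": 0.7},{"delta_pos": [0,0,0],"delta_rot": [0,0,0],"hand": 0.7},{"delta_pos": [0.118,0.506,0],"delta_rot": [0,0,0],"hand": 0.7},{"delta_pos": [0.118,0.506,0],"delta_rot": [0,0,0],"hand": 0.7},{"delta_pos": [0.118,0.506,0],"delta_rot": [0,0,0],"hand": 0.7},{"delta_pos": [0.118,0.506,0],"delta_rot": [0,0,0],"hand": 0.7},{"delta_pos": [0.118,0.506,0],"delta_rot": [0,0,0],"hand": 0.7},{"delta_pos": [0,0,0],"delta_rot": [0,0,0],"hand": 0.7}]}}

```text
t: 19.75
eef_pos: [0.4371, 0.2056, 0.0987]
ee_rot: [-3.141, 0.0, -0.228]
force: [-2.8, 2.3, 4.6]
width: 0.01
```

>>> {"api": "move_arm", "payload": {"rows": [{"delta_pos": [0.023,0.097,0],"delta_rot": [0,0,0],"hand": 0.7},{"delta_pos": [0.023,0.097,0],"delta_rot": [0,0,0],"hand": 0.7},{"delta_pos": [0.023,0.097,0],"delta_rot": [0,0,0],"hand": 0.7},{"delta_pos": [0,0,0],"delta_rot": [0,0,0],"hand": 0.7},{"delta_pos": [0,0,0],"delta_rot": [0,0,0],"hand": 0.7},{"delta_pos": [0,0,0],"delta_rot": [0,0,0],"hand": 0.7},{"delta_pos": [0,0,0],"delta_rot": [0,0,0],"hand": 0.7},{"delta_pos": [0,0,0],"delta_rot": [0,0,0],"hand": 0.7},{"delta_pos": [0,0,0],"delta_rot": [0,0,0],"hand": 0.7},{"delta_pos": [0,0,0],"delta_rot": [0,0,0],"hand": 0.7}]}}

```text
t: 20.75
eef_pos: [0.4376, 0.2078, 0.0987]
ee_rot: [-3.141, 0.0, -0.228]
force: [-3.5, 0.8, 5.2]
width: 0.0099
```

Run:
```python
from h import *
s=get_state();print(s['t'],s['eef_pos'],instat(s['eef_pos']),s['force'],s['width'])
crop("side","s12",165,335,140,255,4.7)
```

```text
20.75 [0.43759062 0.20784382 0.09870069] [-0.09808574 -0.02327934  0.09870069] [-3.51082195  0.81306911  5.17569131] 0.009909622622297682
```

View pics/s12.png

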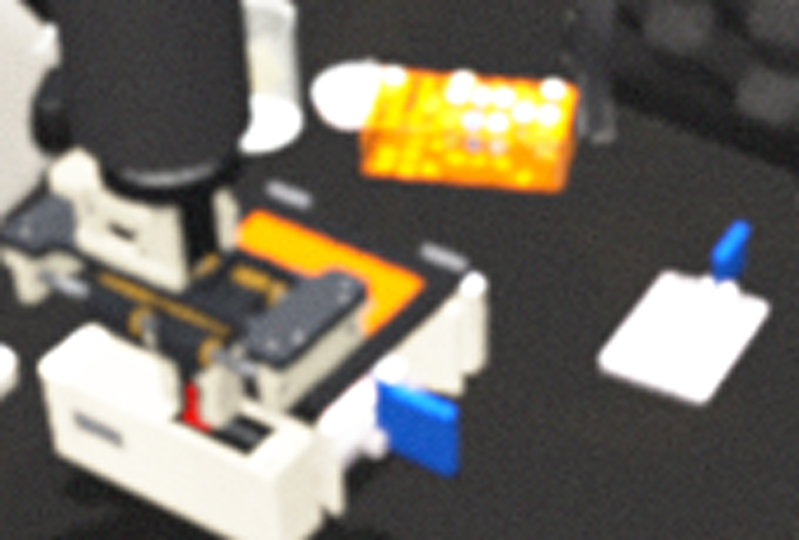

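>>> {"api": "move_arm", "payload": {"rows": [{"delta_pos": [0.023,0.097,0.03],"delta_rot": [0,0,0],"hand": 0.7},{"delta_pos": [0.023,0.097,0],"delta_rot": [0,0,0],"hand": 0.7},{"delta_pos": [0,0,0],"delta_rot": [0,0,0],"hand": 0.7},{"delta_pos": [0,0,0],"delta_rot": [0,0,0],"hand": 0.7},{"delta_pos": [0,0,0],"delta_rot": [0,0,0],"hand": 0.7},{"delta_pos": [0,0,0],"delta_rot": [0,0,0],"hand": 0.7},{"delta_pos": [0,0,0],"delta_rot": [0,0,0],"hand": 0.7},{"delta_pos": [0,0,0],"delta_rot": [0,0,0],"hand": 0.7},{"delta_pos": [0,0,0],"delta_rot": [0,0,0],"hand": 0.7},{"delta_pos": [0,0,0],"delta_rot": [0,0,0],"hand": 0.7}]}}

```text
t: 21.8
eef_pos: [0.4376, 0.2083, 0.0987]
ee_rot: [3.139, 0.001, -0.228]
force: [-1.5, -5.6, 5.7]
width: 0.0097
```

Run:
```python
from h import *
s=get_state();print(s['t'],s['eef_pos'],instat(s['eef_pos']),s['force'],s['width'])
```

```text
21.8 [0.43763961 0.20832932 0.09866276] [-0.09814799 -0.02279536  0.09866276] [-1.4525024  -5.62403081  5.66285935] 0.009716509301939456
```

The catch is at its end stop. I release, rise, turn back and return to the bar.

>>> {"api": "move_arm", "payload": {"rows": [{"delta_pos": [-0.02,-0.08,0],"delta_rot": [0,0,0],"hand": 3},{"delta_pos": [0,0,0],"delta_rot": [0,0,0],"hand": 3},{"delta_pos": [0,0,0],"delta_rot": [0,0,0],"hand": 3},{"delta_pos": [0,0,0],"delta_rot": [0,0,0],"hand": 3},{"delta_pos": [0,0,3],"delta_rot": [0,0,0],"hand": 3},{"delta_pos": [0,0,4],"delta_rot": [0,0,0],"hand": 3},{"delta_pos": [0,0,4],"delta_rot": [0,0,0],"hand": 5},{"delta_pos": [0,0,0],"delta_rot": [0,0,-8],"hand": 5},{"delta_pos": [0,0,0],"delta_rot": [0,0,-8],"hand": 5},{"delta_pos": [0,0,0],"delta_rot": [0,0,-8],"hand": 5}]}}

```text
t: 22.8
eef_pos: [0.4379, 0.2088, 0.2093]
ee_rot: [-3.14, 0.0, -0.653]
force: [0.6, 0.6, -0.5]
width: 0.0495
```

>>> {"api": "move_arm", "payload": {"rows": [{"delta_pos": [0.9,0.25,0],"delta_rot": [0,0,-8],"hand": 5},{"delta_pos": [0.9,0.25,0],"delta_rot": [0,0,-8],"hand": 5},{"delta_pos": [0.9,0.25,0],"delta_rot": [0,0,-8],"hand": 5},{"delta_pos": [0.9,0.25,0],"delta_rot": [0,0,-8],"hand": 5},{"delta_pos": [0.9,0.25,0],"delta_rot": [0,0,-8],"hand": 5},{"delta_pos": [0,0,0],"delta_rot": [0,0,-8],"hand": 5},{"delta_pos": [0,0,0],"delta_rot": [0,0,-8],"hand": 5},{"delta_pos": [0,0,0],"delta_rot": [0,0,-8],"hand": 5},{"delta_pos": [0,0,0],"delta_rot": [0,0,-2],"hand": 5},{"delta_pos": [0,0,0],"delta_rot": [0,0,0],"hand": 5}]}}

```text
t: 23.8
eef_pos: [0.4829, 0.2212, 0.2088]
ee_rot: [3.141, 0.0, -1.799]
force: [0.7, 0.1, -0.2]
width: 0.0498
```

Run:
```python
from ov import *
s=get_state();print(s['t'],s['eef_pos'],instat(s['eef_pos']),np.degrees(s['ee_rot'][2]),s['force'],s['width'])
overlay(grab_frame("side"),"side",[],(165,335,140,255),4.7,"s13.png")
```

```text
23.8 [0.48285482 0.22121138 0.20875029] [-5.70260487e-02 -6.13986336e-06  2.08750294e-01] -103.1011687091363 [ 0.73416172  0.09103722 -0.1863843 ] 0.049754216700464364
```

View pics/s13.png

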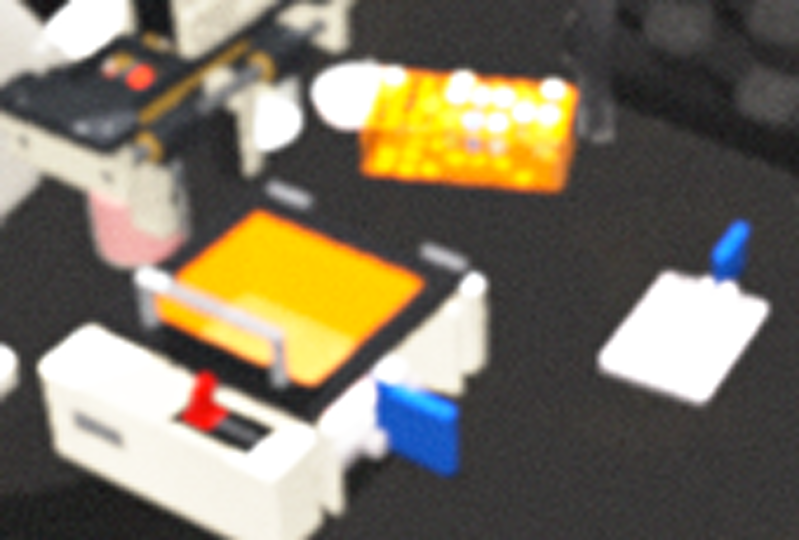

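The catch is at its far end, with the tab at (205,395), and the tray is still in. I descend onto the bar and pinch.

>>> {"api": "move_arm", "payload": {"rows": [{"delta_pos": [0,0,-4],"delta_rot": [0,0,0],"hand": 5},{"delta_pos": [0,0,-3.5],"delta_rot": [0,0,0],"hand": 5},{"delta_pos": [0,0,-1.9],"delta_rot": [0,0,0],"hand": 4},{"delta_pos": [0,0,0],"delta_rot": [0,0,0],"hand": 2},{"delta_pos": [0,0,0],"delta_rot": [0,0,0],"hand": 0.5},{"delta_pos": [0,0,0],"delta_rot": [0,0,0],"hand": 0.5},{"delta_pos": [0,0,0],"delta_rot": [0,0,0],"hand": 0.5},{"delta_pos": [0,0,0],"delta_rot": [0,0,0],"hand": 0.5},{"delta_pos": [0,0,0],"delta_rot": [0,0,0],"hand": 0.5},{"delta_pos": [0,0,0],"delta_rot": [0,0,0],"hand": 0.5}], "force": 20}}

```text
t: 24.85
eef_pos: [0.4823, 0.2218, 0.116]
ee_rot: [3.141, 0.002, -1.799]
force: [-8.1, 3.0, 7.0]
width: 0.0093
```

Run:
```python
from h import *
s=get_state();print(s['t'],s['eef_pos'],instat(s['eef_pos']),s['force'],s['moment'],s['width'])
c,sn=np.cos(PST[2]),np.sin(PST[2])
prev=None
for a in range(0,53,3):
    f=np.radians(15.22+a); x=-.1523*np.cos(f)+.09; z=.072+.1523*np.sin(f)
    if prev: d=(x-prev[0]); print(a,round(d*c*100,2),round(d*sn*100,2),round((z-prev[1])*100,2),'abs',round(x,4),round(z,4))
    prev=(x,z)
```

```text
24.85 [0.48227526 0.22180568 0.11595849] [-0.05772517  0.00044144  0.11595849] [-8.05852497  3.03481188  6.97404082] [ 1.34429552  2.75484598 -0.02115648] 0.009304263218600608
3 0.22 -0.05 0.76 abs -0.0547 0.1196
6 0.26 -0.06 0.75 abs -0.052 0.1271
9 0.3 -0.07 0.74 abs -0.0489 0.1345
12 0.34 -0.08 0.72 abs -0.0454 0.1417
15 0.37 -0.09 0.7 abs -0.0416 0.1487
18 0.41 -0.09 0.68 abs -0.0374 0.1554
21 0.44 -0.1 0.66 abs -0.0329 0.162
24 0.48 -0.11 0.63 abs -0.028 0.1683
27 0.51 -0.12 0.6 abs -0.0228 0.1743
30 0.54 -0.12 0.58 abs -0.0173 0.1801
33 0.57 -0.13 0.55 abs -0.0115 0.1856
36 0.59 -0.14 0.52 abs -0.0054 0.1907
39 0.62 -0.14 0.48 abs 0.001 0.1956
42 0.64 -0.15 0.45 abs 0.0075 0.2
45 0.66 -0.15 0.41 abs 0.0144 0.2042
48 0.68 -0.16 0.38 abs 0.0214 0.208
51 0.7 -0.16 0.34 abs 0.0286 0.2114
```

>>> {"api": "move_arm", "payload": {"rows": [{"delta_pos": [0.17,-0.05,0.76],"delta_rot": [0,0,0],"hand": 0.5},{"delta_pos": [0.24,-0.06,0.75],"delta_rot": [0,0,0],"hand": 0.5},{"delta_pos": [0.28,-0.07,0.74],"delta_rot": [0,0,0],"hand": 0.5},{"delta_pos": [0.32,-0.08,0.72],"delta_rot": [0,0,0],"hand": 0.5},{"delta_pos": [0,0,0],"delta_rot": [0,0,0],"hand": 0.5},{"delta_pos": [0,0,0],"delta_rot": [0,0,0],"hand": 0.5},{"delta_pos": [0,0,0],"delta_rot": [0,0,0],"hand": 0.5},{"delta_pos": [0,0,0],"delta_rot": [0,0,0],"hand": 0.5},{"delta_pos": [0,0,0],"delta_rot": [0,0,0],"hand": 0.5},{"delta_pos": [0,0,0],"delta_rot": [0,0,0],"hand": 0.5}]}}

```text
t: 25.85
eef_pos: [0.4927, 0.2194, 0.1451]
ee_rot: [3.141, 0.002, -1.799]
force: [-4.0, 4.8, 0.6]
width: 0.0093
```

Run:
```python
from h import *
s=get_state();print(s['t'],s['eef_pos'],instat(s['eef_pos']),s['force'],s['moment'],s['width'])
crop("side","s14",165,335,140,255,4.7)
```

```text
25.85 [0.49271477 0.21938603 0.14513619] [-0.04700892  0.00044941  0.14513619] [-3.99807385  4.76828806  0.55070564] [2.02652724 1.58418773 0.03186722] 0.009273592813269508
```

View pics/s14.png

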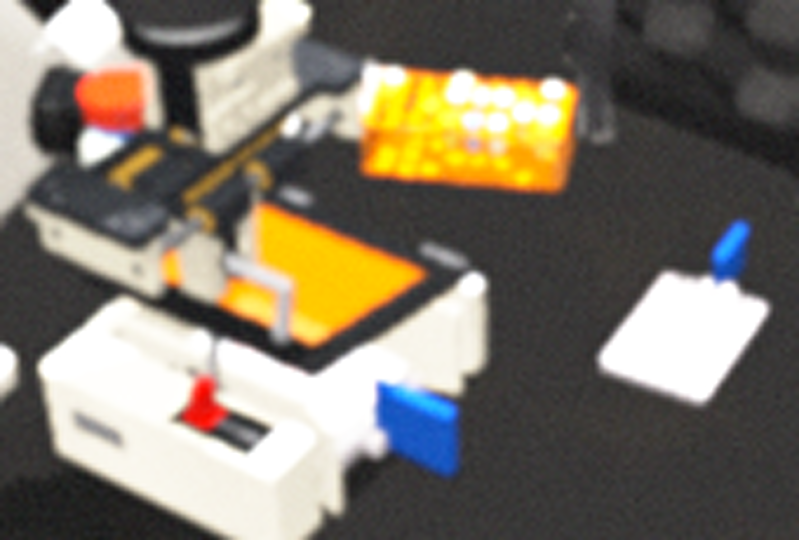

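The cover is free and following: about 12 degrees, with its front edge off the deck. I continue along the arc with a slight tilt following it.

>>> {"api": "move_arm", "payload": {"rows": [{"delta_pos": [0.37,-0.09,0.7],"delta_rot": [0.34,1.46,0],"hand": 0.5},{"delta_pos": [0.41,-0.09,0.68],"delta_rot": [0.34,1.46,0],"hand": 0.5},{"delta_pos": [0.44,-0.1,0.66],"delta_rot": [0.34,1.46,0],"hand": 0.5},{"delta_pos": [0.48,-0.11,0.63],"delta_rot": [0.34,1.46,0],"hand": 0.5},{"delta_pos": [0.51,-0.12,0.6],"delta_rot": [0.34,1.46,0],"hand": 0.5},{"delta_pos": [0.54,-0.12,0.58],"delta_rot": [0.34,1.46,0],"hand": 0.5},{"delta_pos": [0,0,0],"delta_rot": [0,0,0],"hand": 0.5},{"delta_pos": [0,0,0],"delta_rot": [0,0,0],"hand": 0.5},{"delta_pos": [0,0,0],"delta_rot": [0,0,0],"hand": 0.5},{"delta_pos": [0,0,0],"delta_rot": [0,0,0],"hand": 0.5}]}}

```text
t: 26.9
eef_pos: [0.5201, 0.2133, 0.1839]
ee_rot: [2.984, 0.002, -1.799]
force: [-4.3, 5.7, 1.3]
width: 0.009
```

Run:
```python
from h import *
s=get_state();print(s['t'],s['eef_pos'],instat(s['eef_pos']),s['ee_rot'],s['force'],s['moment'],s['width'])
crop("side","s15",165,335,140,255,4.7)
```

```text
26.9 [0.52006254 0.21330309 0.18390521] [-0.0189941   0.0007193   0.18390521] [ 2.98413822e+00  2.30358995e-03 -1.79901899e+00] [-4.29424475  5.73000445  1.29100253] [ 2.02915519  1.18946285 -0.18437653] 0.009031262924792748
```

View pics/s15.png

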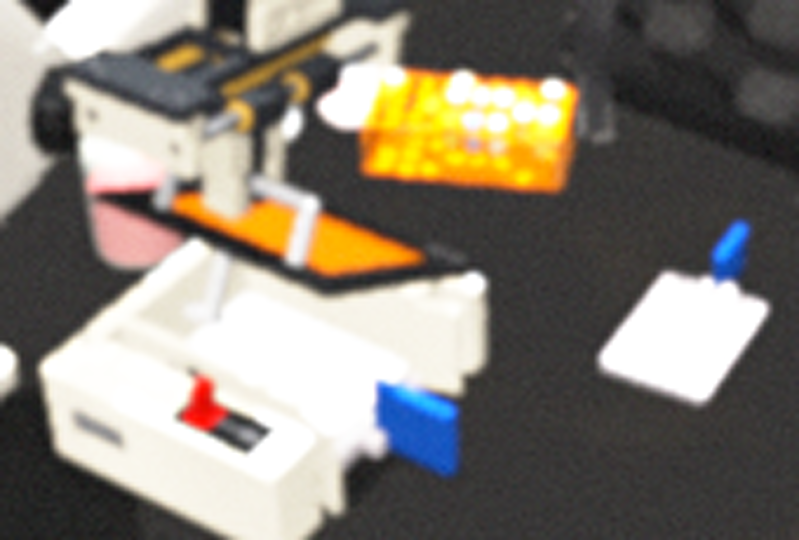

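>>> {"api": "move_arm", "payload": {"rows": [{"delta_pos": [0.57,-0.14,0.55],"delta_rot": [0.34,1.46,0],"hand": 0.5},{"delta_pos": [0.59,-0.14,0.52],"delta_rot": [0.34,1.46,0],"hand": 0.5},{"delta_pos": [0.62,-0.15,0.48],"delta_rot": [0.34,1.46,0],"hand": 0.5},{"delta_pos": [0.64,-0.15,0.45],"delta_rot": [0.34,1.46,0],"hand": 0.5},{"delta_pos": [0.66,-0.16,0.41],"delta_rot": [0.34,1.46,0],"hand": 0.5},{"delta_pos": [0.68,-0.17,0.38],"delta_rot": [0.34,1.46,0],"hand": 0.5},{"delta_pos": [0.45,-0.1,0.22],"delta_rot": [0.34,1.46,0],"hand": 0.5},{"delta_pos": [0,0,0],"delta_rot": [0,0,0],"hand": 0.5},{"delta_pos": [0,0,0],"delta_rot": [0,0,0],"hand": 0.5},{"delta_pos": [0,0,0],"delta_rot": [0,0,0],"hand": 0.5}]}}

```text
t: 27.95
eef_pos: [0.5626, 0.2036, 0.2148]
ee_rot: [2.802, 0.004, -1.798]
force: [-2.0, 7.0, 5.3]
width: 0.0093
```

Run:
```python
from h import *
s=get_state();e=instat(s['eef_pos']);R=cv2.Rodrigues(np.zeros(3))[0]
from scipy.spatial.transform import Rotation as Ro
g=s['eef_pos']+Ro.from_euler('xyz',s['ee_rot']).as_matrix()[:,2]*.003; g=instat(g)
a=np.degrees(np.arctan2(g[2]-.072,.09-g[0]))-15.22
print(s['t'],s['eef_pos'],e,s['ee_rot'],s['force'],s['moment'],s['width'],'cover deg',a,'r',np.hypot(g[2]-.072,.09-g[0]))
crop("side","s16",165,335,130,245,4.7)
cv2.imwrite("pics/t16.png",grab_frame("top"))
```

```text
27.95 [0.56264727 0.20363971 0.21482289] [0.02467265 0.00095326 0.21482289] [ 2.80222754  0.00361862 -1.79848186] [-2.01801442  6.9963696   5.28873928] [ 2.33424268  0.6707531  -0.65637524] 0.009329556025162248 cover deg 49.429455753834276 r 0.15491114442516468
```

View pics/s16.png

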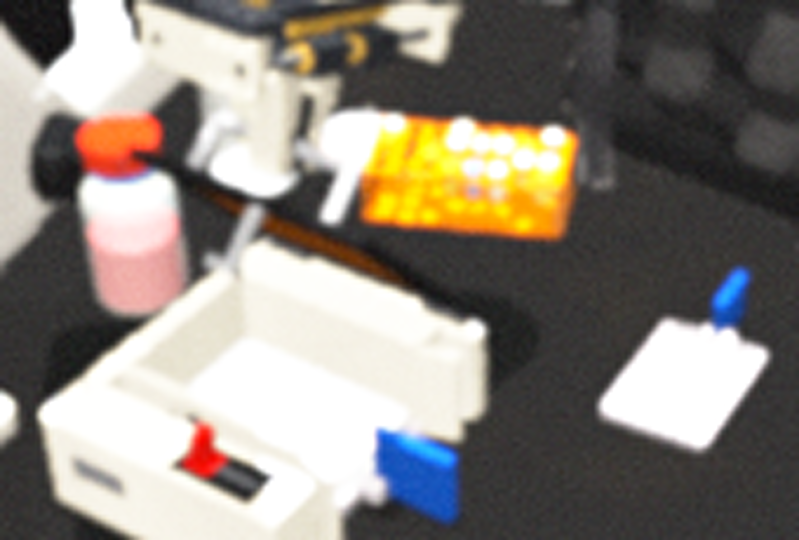

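View pics/t16.png

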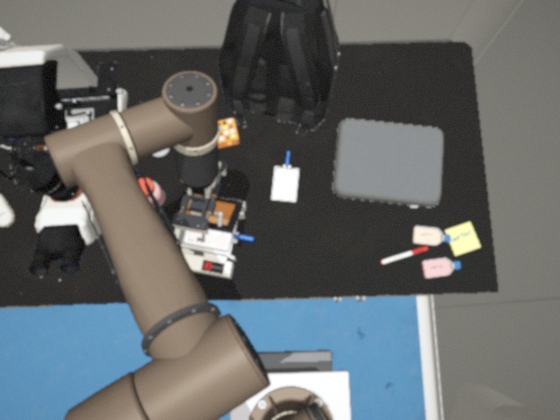

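>>> {"api": "move_arm", "payload": {"rows": [{"delta_pos": [0,0,0],"delta_rot": [0,0,0],"hand": 0.5},{"delta_pos": [0,0,0],"delta_rot": [0,0,0],"hand": 0.5},{"delta_pos": [0,0,0],"delta_rot": [0,0,0],"hand": 0.5},{"delta_pos": [0,0,0],"delta_rot": [0,0,0],"hand": 0.5},{"delta_pos": [0,0,0],"delta_rot": [0,0,0],"hand": 0.5},{"delta_pos": [0,0,0],"delta_rot": [0,0,0],"hand": 0.5},{"delta_pos": [0,0,0],"delta_rot": [0,0,0],"hand": 0.5},{"delta_pos": [0,0,0],"delta_rot": [0,0,0],"hand": 0.5},{"delta_pos": [0,0,0],"delta_rot": [0,0,0],"hand": 0.5},{"delta_pos": [0,0,0],"delta_rot": [0,0,0],"hand": 0.5}]}}

```text
t: 29.05
eef_pos: [0.5625, 0.2036, 0.2148]
ee_rot: [2.802, 0.003, -1.798]
force: [-2.6, 7.4, 6.4]
width: 0.0091
```

Run:
```python
from ov import *
s=get_state();print(s['t'],s['eef_pos'],s['force'],s['width'])
q=[*w(PST,(0,2,0))[0][:2],PST[2]]
overlay(grab_frame("side"),"side",[(q,TR,(0,255,0))],(165,335,130,245),4.7,"s17.png")
```

```text
29.05 [0.56254151 0.20362966 0.21477736] [-2.63505131  7.41805916  6.41686798] 0.009130506635799335
```

View pics/s17.png

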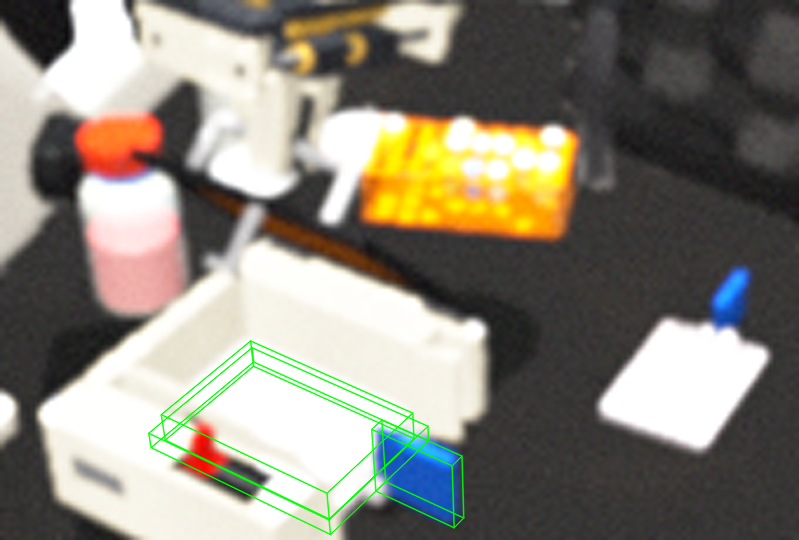

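The tray and plate lie on the home overlay and the cover is held still, so I hand in.

```bash
python3 -c "
from station import *
print(job_done())"
```

```text
the job is handed in; nothing more can be done
None
```

The job is handed in after about 29 s, with the arm still holding the cover up at about 49 degrees; `job_done()` gave no verdict.

- **Tray:** I slid the large tray in by its fin until it met the stop, at about -6 N. In the last picture the fin and plate lie on the fully-home outline.
- **Cover test:** An upward pull raised the bar about 4 mm and then it stopped hard at about -15 N, so the cover was caught.
- **Catch:** I shut the cover and slid the red catch about 28 mm to its far end, where it met a stop at about -6 N. The cover then rose freely.
- **Final hold:** Over the last second of holding, the pose changed by about 0.1 mm with the bar pinched at 9 mm.
- **Bystanders:** The bottle and marker appear unmoved in the last pictures. The timer was partly hidden by the arm in the last top view; nothing went near it.
- **Mismatches:** The bar's distance from the hinge came out at 154.9 mm, against 152.3 mm from the text. At the end there was a steady side load of about 7 N on the tool.

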